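# Tune the caravan radio to the marked station

### The job

Tune the portable radio: with a fingertip, push its big tuning dial round by the bar on top of it until the pointer lines up with the line on the little station marker that sits on the scale around the dial, then take your hand away. Push the bar from the side only, do not pinch it between the fingers or press down on it, and leave the marker, the volume knob, the radio itself and the things standing on and around it where they are.

Things in the scene. Friction and masses are not known exactly. Their poses are not given: they have to be found in the camera images.
- radio: portable radio on rubber feet, loose, 2 to 3 kg: case 300 mm wide (its y), 130 deep (x), flat top plate 165 mm above the table. Origin: centre of its underside, z up; +x is the speaker side. On the plate: tuning dial on the -y half, volume knob and three flat buttons (5 mm high) on the +y half, a pack of cards at the +y end. Aerial and bail on the -x side are lower than the plate.
- dial: tuning dial, turns about the vertical through its origin, which is on the plate at (0, -65) mm in the radio's frame. Black skirt 80 mm across, top 7 mm above the plate; on it a metal bar 66 mm long (dial's x, centred on the axis), 12 mm wide, top 27 mm above the plate; a round boss of 20 mm radius at the bar's foot is 12 mm high. Its +x is the pointer direction (nosed end, black line on top).
- pointer (a point): tip of the dial's pointer, 42 mm from the dial axis along the dial's +x, 8 mm above the plate. The dial turns both ways, 135 degrees to either side of the radio's +x, friction 0.05 N m (about 2 N at the bar's end), and stays where it is left. At the start the pointer stands 55 to 170 degrees counter-clockwise (from above) of the marker: turn it clockwise.
- marker: station marker: small black slide 10 mm wide, 15 mm long, 6 mm high, with a white line along it and a point towards the dial, sitting on the scale 46 to 61 mm from the dial axis. Origin on the dial axis at the plate's surface; +x points from the axis along the marker's line. It slides stiffly around the dial and must stay where it is.
- marker_line (a point): the inner end of the marker's line: 42 mm from the dial axis along the marker's +x, 8 mm above the plate. The pointer point coincides with it when the dial is tuned.
- volume (a joint): the volume knob, 26 mm in diameter and 15 mm high, on a vertical axis at (-10 mm, 40 mm) in the radio's frame, 105 mm from the dial axis; value in rad, 0 at the start. To be left alone.
- cards_mid (a point): centre of a pack of cards 88 x 58 x 18 mm lying loose on the radio's top at its +y end. To be left alone.
- pot_mid (a point): centre (half-way up) of a white yoghurt pot, 68 mm across the rim, 72 mm high, standing on the table on the radio's speaker side. To be left alone.
- tumbler_mid (a point): centre (43 mm up) of a glass tumbler, 72 mm across, 85 mm high, standing on the table on the radio's speaker side. To be left alone.
- mug_mid (a point): centre (half-way up) of a mug with a handle, 80 mm across, 92 mm high, standing on the table beyond the radio's -y end. To be left alone.

How it is judged:
By the outcome, as a careful person would: the job done as asked, in the order asked, and still so for the second after the job is handed in, with the robot touching nothing.
It also fails if it takes over 48 s, if anything falls off the work surface, if the arm or the gripper's body presses on something with over 40 N, if the wrist force passes 120 N, or if a joint passes its speed limit or range.

### The arm

A 6-joint arm with a two-finger parallel gripper is mounted at the origin on the work surface. World frame = base frame: x ahead of the robot, y to its left, z up, the work surface at z = 0. Lengths are in m, angles in rad, forces in N, time in s.
With the tool pointing down it reaches from about 0.375 to 0.975 m from the base axis. Payload 3.8 kg.
Tool frame: the origin (TCP) lies at the very end of the fingers, on their centre line; the grasp point (between the pads) lies bot.grip_point_offset behind it (bot.grip_point_offset is the distance from the TCP to the grasp point, in m); z points along the fingers, y is the line along which they close (so a half turn about z gives the same grasp; the last joint's range is limited). The gripper opens to 85 mm and grips with 20 to 120 N. Pads are 22 mm wide; open, the fingers measure 114 mm over their backs; the gripper's body (76 mm by 85 mm) begins 54 mm behind the grasp point. The pads swing forward as they close: fully open they stand 13 mm farther back than shut.
Start: joints at [-1.267, 0.264, 1.604, -0, 1.274, -0.037], TCP at [0.226, -0.636, 0.195] pointing down, gripper open.
Joint ranges: [-2.63, 2.63], [-0.94, 2.18], [0.31, 2.57], [-1.31, 4.45], [0, 2.66], [-2.55, 2.55]. Speed limits (rad/s): [2.57, 2.57, 3.14, 3.14, 3.14, 3.14].

### API

Orientations are given as a rotation vector (axis times angle).
In Python, from workcell import bot, vision gives the robot as it stands.
- The arm moves only by the tool play_rows, never from a script. Its argument "rows" is a list of rows, each an object of numbers: "dx", "dy", "dz": the shift along the tool's x, y, z as a fraction of full scale; "roll": the turn about the tool's z as a fraction of full scale; "fingers": the closure, from 0 (fully open) to 1 (shut). In form: [{"dx": .., "dy": .., "dz": .., "roll": .., "fingers": ..}, ...]. A call has 1 to 20 rows; each row shifts and turns the commanded pose from where the row before left it, along the tool's axes as they then stand; what a row does not reach is not made up. Full scale, the value 1, is 0.04 m for a shift and 4 degrees for a turn. A row lasts 1/12 s, in which the tool goes at most 41.7 mm and 7.16 degrees, less where a joint would pass 70% of its speed; a pose out of reach is approached as far as the arm can. A call with a number of a shift or a turn outside -1 to 1 is refused whole. A call with a gripper value outside its range is refused whole. The fingers move at their own pace and stop on an object; "grip_force" is the grip in N (left out, the last holds). Time passes only in rows, so rows that do not move let the fingers close. It gives the time, the measured TCP pose, the force and the opening at its end, in the units of the state.
- bot.read_state(): the state, without advancing time (a new reading comes with each control period).
- vision.read_camera(name): name is "scene" or "top"; returns a dict with "pixels" (400x640x3 uint8, red, green, blue), "depth" (400x640 float32, m along the optical axis (not along the pixel's ray), 0 where there is no reading), "fx", "fy", "cx", "cy" (pixels), "R" (3x3) and "t" (3): a world point X has camera coordinates R X + t. Camera axes: x right, y down, z forward; pixel columns grow to the right and rows downward; lengths in m; the calibration is good to about 2 mm. A picture is of the moment at which its call begins.
- bot.finish_job(): hands the job in, once; it reports no verdict.
The state is a dict: "time": time; "q": joint angles; "joint_vel": joint speeds; "joint_torque": joint torques, N m; "tool_pos": TCP position; "tcp_rot": TCP orientation; "wrist_force": force on the tool from outside, world axes, zero at the start; "torque": the same for the moment, N m; "width": opening from 0.0 (shut) to 1.0 (fully open).
Only numpy, scipy, OpenCV 4.12 (cv2) and the standard library are available. Lean on these libraries where they do the work, as an engineer would, in place of code of your own. Each camera call takes 0.05 s, during which the arm holds its last target. There are 200 camera calls.

## Working session

There is one attempt and no reset: what is moved stays moved. The work goes in short steps, Python scripts to look and compute and a tool call to move; the robot and the scene stay as the last step left them, time stands still between calls to the robot, and variables do not carry over. Pictures are saved under pics/ and viewed, on a budget of 10 in all, crops included, one or two more only if the job needs it, and the job is handed in when it is done.

Besides the shell and the picture viewer there is one more tool, called as name(argument=value, ...) on one line, values as JSON. play_rows: Moves the arm, as the interface text tells. Its arguments: {"type":"object","properties":{"rows":{"type":"array","items":{"type":"object","properties":{"dx":{"type":"number","minimum":-1,"maximum":1},"dy":{"type":"number","minimum":-1,"maximum":1},"dz":{"type":"number","minimum":-1,"maximum":1},"roll":{"type":"number","minimum":-1,"maximum":1},"fingers":{"type":"number"}}}},"grip_force":{"type":"number"}},"required":["rows"]}

```bash
mkdir -p pics; cat > h.py <<'E'
import numpy as np, cv2
from workcell import bot, vision
def cam(n): return vision.read_camera(n)
def ray(c,u,v,z):
    R=np.array(c["R"]);t=np.array(c["t"]);C=-R.T@t
    d=R.T@np.array([(u-c["cx"])/c["fx"],(v-c["cy"])/c["fy"],1]);return C+d*(z-C[2])/d[2]
def proj(c,X):
    p=np.array(c["R"])@np.array(X)+np.array(c["t"]);return np.array([c["fx"]*p[0]/p[2]+c["cx"],c["fy"]*p[1]/p[2]+c["cy"]])
def save(c,f,crop=None,s=1):
    im=c["pixels"][:,:,::-1]
    if crop: im=im[crop[1]:crop[3],crop[0]:crop[2]]
    cv2.imwrite(f,cv2.resize(im,None,fx=s,fy=s,interpolation=cv2.INTER_CUBIC))
E
python3 - <<'E'
from h import *
import pickle
for n in("top","scene"):
    c=cam(n);save(c,f"pics/{n}0.png");pickle.dump(c,open(n+"0.pkl","wb"))
    print(n,-np.array(c["R"]).T@c["t"],c["fx"],np.array(c["R"]).round(3).tolist())
print(bot.read_state(),bot.grip_point_offset)
E
```

```text
top [ 0.5453444  -0.01535889  0.83448229] 361.30193171518755 [[-0.008, -1.0, 0.011], [-0.997, 0.007, -0.078], [0.078, -0.011, -0.997]]
scene [1.24537885 0.10234394 0.68404657] 392.91147645199226 [[-0.205, 0.979, 0.02], [0.614, 0.144, -0.776], [-0.762, -0.147, -0.631]]
{'time': 0.1, 'q': array([-1.26688967e+00,  2.64748102e-01,  1.60526166e+00, -3.22644660e-05,
        1.27370921e+00, -3.69033671e-02]), 'joint_vel': array([-0.00035569, -0.00171746, -0.00140965,  0.00022377,  0.00053224,
        0.00212491]), 'joint_torque': array([ 7.52719079e-04, -5.16704607e+01, -3.68590236e+01, -1.51457266e-04,
        6.25592642e-03, -7.55504459e-06]), 'tool_pos': array([ 0.22537877, -0.6354636 ,  0.19422617]), 'tcp_rot': array([-3.09401496e+00, -5.32414003e-01,  4.92256489e-04]), 'wrist_force': array([ 1.31112916, -0.06356768, -0.30435787]), 'torque': array([ 0.03109463,  0.00027618, -0.02044419]), 'width': 1.0019163564986235} 0.0187
```

View pics/top0.png

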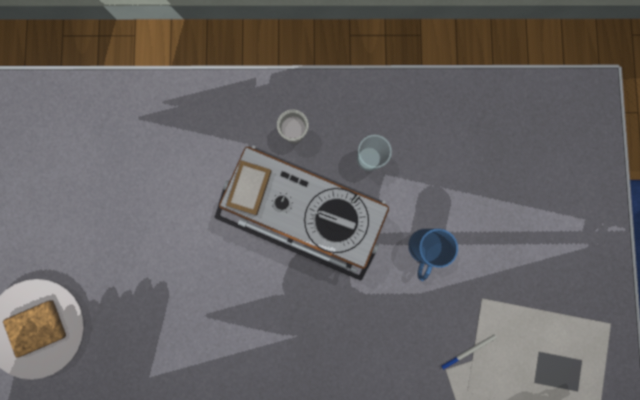

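View pics/scene0.png

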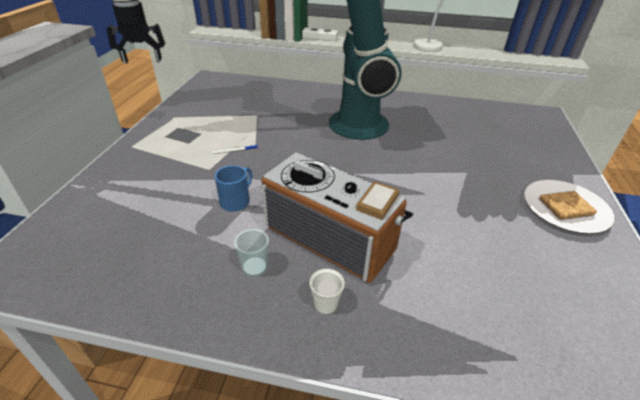

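The top view shows the radio at about (305,210), the dial at (337,220), and a possible marker at about (355,199). The mug is at (438,248), the tumbler at (374,152) and the pot at (293,125). I'll zoom in on the dial.

```bash
python3 - <<'E'
from h import *
import pickle
a=pickle.load(open("top0.pkl","rb"));b=pickle.load(open("scene0.pkl","rb"))
f=lambda c,x,y,w,h,s:cv2.resize(np.ascontiguousarray(c["pixels"][y:y+h,x:x+w,::-1]),None,fx=s,fy=s,interpolation=cv2.INTER_CUBIC)
A=f(a,297,180,80,80,7);B=f(b,270,150,70,50,7)
im=np.zeros((560+0,800,3),np.uint8)
A=cv2.resize(A,(400,400));B=cv2.resize(B,(400,286))
im[:400,:400]=A;im[:286,400:]=B
cv2.imwrite("pics/zoom0.png",im[:400])
# skirt: dark blob near dial
g=a["pixels"].max(2)
m=(g<60).astype(np.uint8);n,l,s,ce=cv2.connectedComponentsWithStats(m)
for i in range(1,n):
    if s[i,4]>15 and 200<ce[i,0]<400 and 130<ce[i,1]<290: print(s[i],ce[i].round(1),ray(a,*ce[i],.172).round(4))
for (u,v) in [(247,147),(388,204),(362,268)]:print(u,v,ray(a,u,v,.165).round(4), a["depth"][v,u])
P=[]
print("plate z");
for (u,v) in [(300,215),(270,160),(370,240)]:
    d=a["depth"][v,u];X=np.array(a["R"]).T@(np.array([(u-a["cx"])/a["fx"]*d,(v-a["cy"])/a["fy"]*d,d])-a["t"]);print(X.round(4))
E
```

```text
[282 173   6   4  20] [284.5 174.5] [0.6444 0.0384 0.172 ]
[291 176   7   6  23] [293.7 178.5] [0.6368 0.0215 0.172 ]
[300 181   7   5  23] [303.3 182.7] [0.629  0.0037 0.172 ]
[276 197  12  12  98] [281.3 203.1] [0.5916 0.0443 0.172 ]
[319 200  38  24 464] [340.2 209.2] [ 0.5796 -0.0637  0.172 ]
[216 207 158  73 677] [298.9 250.1] [0.5057 0.0124 0.172 ]
[316 215  39  26 525] [332.5 229.9] [ 0.5418 -0.0493  0.172 ]
247 147 [0.6979 0.1093 0.165 ] 0.6830737
388 204 [ 0.5889 -0.1534  0.165 ] 0.8374861
362 268 [ 0.4716 -0.1029  0.165 ] 0.7072835
plate z
[0.5697 0.0104 0.165 ]
[0.6731 0.0662 0.1643]
[ 0.5226 -0.1186  0.1652]
```

View pics/zoom0.png

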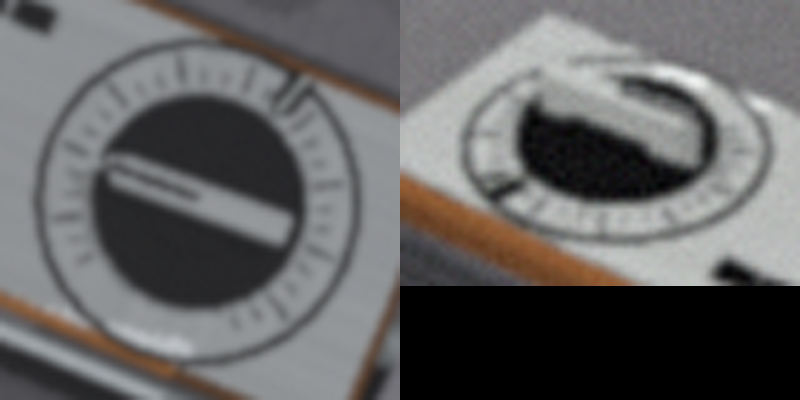

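Zoom: the pointer (nosed end with the black line) faces left at zoom (109,165). The marker is at about (293,92) and the axis at about (198,203). Next I'll get the angles.

```bash
cat >> h.py <<'E'
def depthpts(c):
    v,u=np.mgrid[0:400,0:640];d=c["depth"]
    P=np.stack([(u-c["cx"])/c["fx"]*d,(v-c["cy"])/c["fy"]*d,d],-1)-np.array(c["t"]);return P@np.array(c["R"])
def ang(v): return np.degrees(np.arctan2(v[1],v[0]))
def up(c,z,c0,half=.07,n=281):
    "rectified grey image of plane z around c0: row->-x, col->-y, 0.5mm px"
    g=np.linspace(half,-half,n);X,Y=np.meshgrid(c0[0]+g,c0[1]+g,indexing="ij")
    P=np.stack([X,Y,np.full_like(X,z)],-1)@np.array(c["R"]).T+np.array(c["t"])
    return cv2.remap(c["pixels"],(c["fx"]*P[...,0]/P[...,2]+c["cx"]).astype(np.float32),(c["fy"]*P[...,1]/P[...,2]+c["cy"]).astype(np.float32),cv2.INTER_CUBIC).max(2),X,Y
def dial(c):
    c0=np.array([.561,-.057])
    # outer scale ring or skirt: dark skirt hull at z .172
    I,X,Y=up(c,.172,c0); r=np.hypot(X-c0[0],Y-c0[1])
    m=((I<75)&(r<.046)).astype(np.uint8)
    m=cv2.morphologyEx(m,cv2.MORPH_OPEN,np.ones((7,7)))
    pts=np.argwhere(m)
    h=cv2.convexHull(pts[:,::-1].astype(np.int32)); e=cv2.fitEllipse(h)
    j,i=e[0]; a=np.array([c0[0]+.07-i*.0005,c0[1]+.07-j*.0005])
    return a,np.array(e[1])*.5
def bar(c,a):
    I,X,Y=up(c,.192,a); r=np.hypot(X-a[0],Y-a[1])
    m=((I>105)&(r<.036)).astype(np.uint8)
    n,l,s,ce=cv2.connectedComponentsWithStats(m);k=l==l[140,140] if l[140,140] else l==1+np.argmax(s[1:,4])
    k=cv2.morphologyEx(k.astype(np.uint8),cv2.MORPH_CLOSE,np.ones((9,9)))
    rc=cv2.minAreaRect(np.argwhere(k)[:,::-1].astype(np.int32))
    p=np.stack([X[k>0],Y[k>0]],1);mu=p.mean(0);w,V=np.linalg.eigh(np.cov((p-mu).T))
    return mu,ang(V[:,1]),np.array(rc[1])*.5
def marker(c,a):
    I,X,Y=up(c,.171,a); r=np.hypot(X-a[0],Y-a[1]);th=np.degrees(np.arctan2(Y-a[1],X-a[0]))
    w=np.clip(100-I.astype(float),0,None)*((r>.046)&(r<.060)&(abs(th+40)<16))
    return (w*th).sum()/w.sum(),(w*r).sum()/w.sum(),w.sum()
E
python3 - <<'E'
from h import *
import pickle
for n in("top","scene"):
    c=pickle.load(open(n+"0.pkl","rb"));a,e=dial(c);print(n,"axis",a.round(4),"diam mm",e.round(1))
    print(" bar",bar(c,a)); print(" marker",marker(c,a))
c=pickle.load(open("top0.pkl","rb"));P=depthpts(c)
m=(abs(P[...,2]-.165)<.004).astype(np.uint8);rc=cv2.minAreaRect((P[m>0][:,:2]*1e4).astype(np.int32));print("plate rect",rc)
cc=np.array(rc[0])/1e4
for n,z,u,v in[("mug",.092,438,248),("tum",.085,374,152)]:print(n,ray(c,u,v,z).round(3))
E
```

```text
top axis [ 0.5601 -0.0562] diam mm [77.1 77.3]
 bar (array([ 0.56048099, -0.0557253 ]), np.float64(69.33788596741554), array([68.46907043, 11.70411301]))
 marker (np.float64(-38.06173339862372), np.float64(0.05612218751436275), np.float64(10841.0))
scene axis [ 0.5639 -0.0545] diam mm [77.9 81.2]
 bar (array([ 0.55913079, -0.05526553]), np.float64(67.56885713184664), array([71.71070099, 59.34009552]))
 marker (np.float64(-39.57563613933086), np.float64(0.05364669404899075), np.float64(15456.0))
plate rect ((5864.10498046875, 32.80078125), (2934.928466796875, 1240.9854736328125), 66.55680847167969)
mug [ 0.503 -0.269  0.092]
tum [ 0.704 -0.143  0.085]
```

Top view: axis (0.5603,-0.0562), which agrees with the plate rectangle. The bar is at 69.3° and the marker at about -39°. Next I'll move above the dial with the gripper shut.

play_rows(rows=[{"dz": -0.4, "fingers": 1}, {"dz": -0.4, "fingers": 1}, {"dz": -0.4, "fingers": 1}, {"dz": -0.4, "fingers": 1}, {"dx": 0.622, "dy": -0.591, "fingers": 1}, {"dx": 0.622, "dy": -0.591, "fingers": 1}, {"dx": 0.622, "dy": -0.591, "fingers": 1}, {"dx": 0.622, "dy": -0.591, "fingers": 1}, {"dx": 0.622, "dy": -0.591, "fingers": 1}, {"dx": 0.622, "dy": -0.591, "fingers": 1}, {"dx": 0.622, "dy": -0.591, "fingers": 1}, {"dx": 0.622, "dy": -0.591, "fingers": 1}, {"dx": 0.622, "dy": -0.591, "fingers": 1}, {"dx": 0.622, "dy": -0.591, "fingers": 1}, {"dx": 0.622, "dy": -0.591, "fingers": 1}, {"dx": 0.622, "dy": -0.591, "fingers": 1}, {"dx": 0.622, "dy": -0.591, "fingers": 1}, {"dx": 0.622, "dy": -0.591, "fingers": 1}, {"dx": 0.622, "dy": -0.591, "fingers": 1}, {"dx": 0.622, "dy": -0.591, "fingers": 1}])

```text
validation failed for argument at $.ro...
```

play_rows(rows=[{"dx": 0.622, "dy": -0.591}, {"dx": 0.622, "dy": -0.591}, {"dx": 0.622, "dy": -0.591}, {"dx": 0.622, "dy": -0.591}, {"roll": -1}, {"roll": -1}, {"roll": -1}, {"roll": -1}, {"roll": -1}, {"roll": -1}, {"roll": -1}, {"roll": -1}, {"roll": -1}, {"roll": -1}, {"roll": -1}, {"roll": -1}, {"roll": -1}, {"roll": -1}, {"roll": -1}, {"roll": -1}])

```text
validation failed for argument at $.ro...
```

play_rows(rows=[{"roll": -1}, {"roll": -1}, {"roll": -1}, {"roll": -1}, {"roll": -1}, {"roll": -1}, {"roll": -1}, {"roll": -1}, {"roll": -1}, {"roll": -1}, {"roll": -1}, {"roll": -1}, {"roll": -1}, {"roll": -1}, {"roll": -1}, {"roll": -1}, {"roll": -1}, {"roll": -1}, {"roll": -0.4}, {}])

```text
validation failed for argument at $.ro...
```

```bash
cat >> h.py <<'E'
from scipy.spatial.transform import Rotation as Ro
AX=np.array([.5603,-.0562])
def st():
    s=bot.read_state();R=Ro.from_rotvec(s["tcp_rot"]).as_matrix();p=s["tool_pos"]
    h=ang(R[:,0]);print("t",round(s["time"],2),"p",p.round(4),"head",h.round(2),"tilt",R[:,2].round(3),"F",s["wrist_force"].round(2),"w",round(s["width"],3),"q6",s["q"][5].round(2))
    rel=(p[:2]-AX)@R[:2,:2];print(" tool-frame offset of TCP from axis (mm): x %.1f y %.1f"%tuple(rel*1e3));return p,R
E
python3 - <<'E'
from h import *
st();c=cam("scene");save(c,"pics/s1.png",(200,100,420,265),3.6)
E
```

```text
t 0.1 p [ 0.2254 -0.6355  0.1942] head 19.53 tilt [-0.001  0.002 -1.   ] F [ 1.31 -0.06 -0.3 ] w 1.002 q6 -0.04
 tool-frame offset of TCP from axis (mm): x -509.3 y 434.0
```

View pics/s1.png

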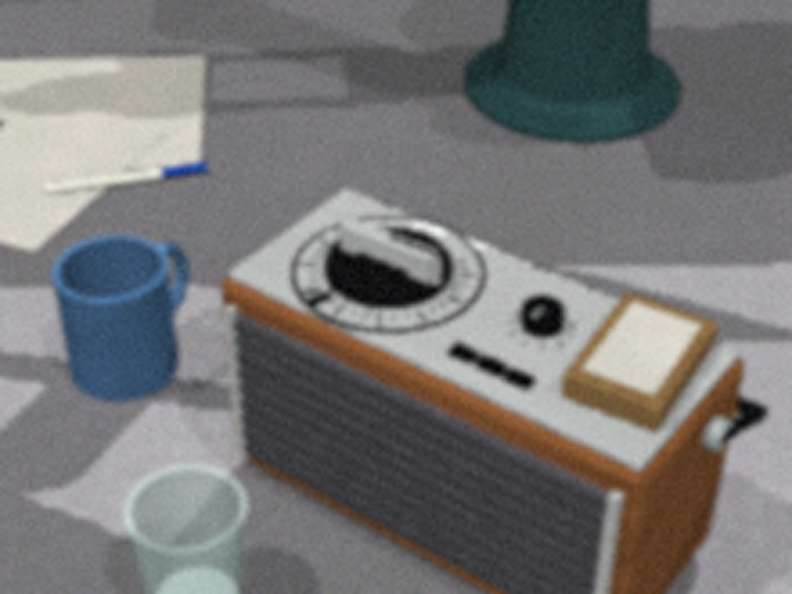

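The calls were refused, so nothing moved and the picture shows the scene as before. Rows probably need every key.

play_rows(rows=[{"dx": 0, "dy": 0, "dz": -0.4, "roll": 0, "fingers": 1}, {"dx": 0, "dy": 0, "dz": -0.4, "roll": 0, "fingers": 1}, {"dx": 0, "dy": 0, "dz": -0.4, "roll": 0, "fingers": 1}, {"dx": 0, "dy": 0, "dz": -0.4, "roll": 0, "fingers": 1}, {"dx": 0.622, "dy": -0.591, "dz": 0, "roll": 0, "fingers": 1}, {"dx": 0.622, "dy": -0.591, "dz": 0, "roll": 0, "fingers": 1}, {"dx": 0.622, "dy": -0.591, "dz": 0, "roll": 0, "fingers": 1}, {"dx": 0.622, "dy": -0.591, "dz": 0, "roll": 0, "fingers": 1}, {"dx": 0.622, "dy": -0.591, "dz": 0, "roll": 0, "fingers": 1}, {"dx": 0.622, "dy": -0.591, "dz": 0, "roll": 0, "fingers": 1}, {"dx": 0.622, "dy": -0.591, "dz": 0, "roll": 0, "fingers": 1}, {"dx": 0.622, "dy": -0.591, "dz": 0, "roll": 0, "fingers": 1}])

```text
time: 1.15
tool_pos: [0.3503, -0.3897, 0.2591]
tcp_rot: [-3.096, -0.532, 0.0]
wrist_force: [0.1, 0.1, -0.0]
width: 0.001
```

play_rows(rows=[{"dx": 0.622, "dy": -0.591, "dz": 0, "roll": 0, "fingers": 1}, {"dx": 0.622, "dy": -0.591, "dz": 0, "roll": 0, "fingers": 1}, {"dx": 0.622, "dy": -0.591, "dz": 0, "roll": 0, "fingers": 1}, {"dx": 0.622, "dy": -0.591, "dz": 0, "roll": 0, "fingers": 1}, {"dx": 0.622, "dy": -0.591, "dz": 0, "roll": 0, "fingers": 1}, {"dx": 0.622, "dy": -0.591, "dz": 0, "roll": 0, "fingers": 1}, {"dx": 0.622, "dy": -0.591, "dz": 0, "roll": 0, "fingers": 1}, {"dx": 0.622, "dy": -0.591, "dz": 0, "roll": 0, "fingers": 1}, {"dx": 0.622, "dy": -0.591, "dz": 0, "roll": 0, "fingers": 1}, {"dx": 0.622, "dy": -0.591, "dz": 0, "roll": 0, "fingers": 1}, {"dx": 0.622, "dy": -0.591, "dz": 0, "roll": 0, "fingers": 1}, {"dx": 0.622, "dy": -0.591, "dz": 0, "roll": 0, "fingers": 1}])

```text
time: 2.15
tool_pos: [0.5368, -0.0225, 0.2593]
tcp_rot: [3.096, 0.533, -0.0]
wrist_force: [0.5, -0.4, 0.2]
width: -0.003
```

play_rows(rows=[{"dx": 0, "dy": 0, "dz": 0, "roll": -1, "fingers": 1}, {"dx": 0, "dy": 0, "dz": 0, "roll": -1, "fingers": 1}, {"dx": 0, "dy": 0, "dz": 0, "roll": -1, "fingers": 1}, {"dx": 0, "dy": 0, "dz": 0, "roll": -1, "fingers": 1}, {"dx": 0, "dy": 0, "dz": 0, "roll": -1, "fingers": 1}, {"dx": 0, "dy": 0, "dz": 0, "roll": -1, "fingers": 1}, {"dx": 0, "dy": 0, "dz": 0, "roll": -1, "fingers": 1}, {"dx": 0, "dy": 0, "dz": 0, "roll": -1, "fingers": 1}, {"dx": 0, "dy": 0, "dz": 0, "roll": -1, "fingers": 1}, {"dx": 0, "dy": 0, "dz": 0, "roll": -1, "fingers": 1}, {"dx": 0, "dy": 0, "dz": 0, "roll": -1, "fingers": 1}, {"dx": 0, "dy": 0, "dz": 0, "roll": -1, "fingers": 1}, {"dx": 0, "dy": 0, "dz": 0, "roll": -1, "fingers": 1}, {"dx": 0, "dy": 0, "dz": 0, "roll": -1, "fingers": 1}, {"dx": 0, "dy": 0, "dz": 0, "roll": -1, "fingers": 1}, {"dx": 0, "dy": 0, "dz": 0, "roll": -1, "fingers": 1}, {"dx": 0, "dy": 0, "dz": 0, "roll": -1, "fingers": 1}, {"dx": 0, "dy": 0, "dz": 0, "roll": -1, "fingers": 1}])

```text
time: 3.65
tool_pos: [0.5362, -0.0242, 0.2591]
tcp_rot: [-2.187, -2.254, 0.001]
wrist_force: [0.0, 0.1, 0.7]
width: 0.003
```

play_rows(rows=[{"dx": 0, "dy": 0, "dz": 0, "roll": -1, "fingers": 1}, {"dx": 0, "dy": 0, "dz": 0, "roll": -1, "fingers": 1}, {"dx": 0, "dy": 0, "dz": 0, "roll": -1, "fingers": 1}, {"dx": 0, "dy": 0, "dz": 0, "roll": -1, "fingers": 1}, {"dx": 0, "dy": 0, "dz": 0, "roll": -1, "fingers": 1}, {"dx": 0, "dy": 0, "dz": 0, "roll": -1, "fingers": 1}, {"dx": 0, "dy": 0, "dz": 0, "roll": -1, "fingers": 1}, {"dx": 0, "dy": 0, "dz": 0, "roll": -1, "fingers": 1}, {"dx": 0, "dy": 0, "dz": 0, "roll": -1, "fingers": 1}, {"dx": 0, "dy": 0, "dz": 0, "roll": -1, "fingers": 1}, {"dx": 0, "dy": 0, "dz": 0, "roll": -1, "fingers": 1}, {"dx": 0, "dy": 0, "dz": 0, "roll": -1, "fingers": 1}, {"dx": 0, "dy": 0, "dz": 0, "roll": -1, "fingers": 1}, {"dx": 0, "dy": 0, "dz": 0, "roll": -1, "fingers": 1}, {"dx": 0, "dy": 0, "dz": 0, "roll": -1, "fingers": 1}, {"dx": 0, "dy": 0, "dz": 0, "roll": -1, "fingers": 1}, {"dx": 0, "dy": 0, "dz": 0, "roll": -0.9, "fingers": 1}, {"dx": 0, "dy": 0, "dz": 0, "roll": 0, "fingers": 1}])

```text
time: 5.15
tool_pos: [0.5363, -0.0242, 0.2591]
tcp_rot: [-0.567, -3.089, 0.0]
wrist_force: [0.2, 0.1, 0.0]
width: 0.005
```

```bash
python3 - <<'E'
from h import *
st();c=cam("scene");save(c,"pics/s2.png",(220,70,400,205),4.4)
E
```

```text
t 5.15 p [ 0.5363 -0.0242  0.2591] head 159.21 tilt [-0.001  0.    -1.   ] F [0.19 0.12 0.03] w 0.005 q6 -1.3
 tool-frame offset of TCP from axis (mm): x 33.8 y 21.4
```

View pics/s2.png

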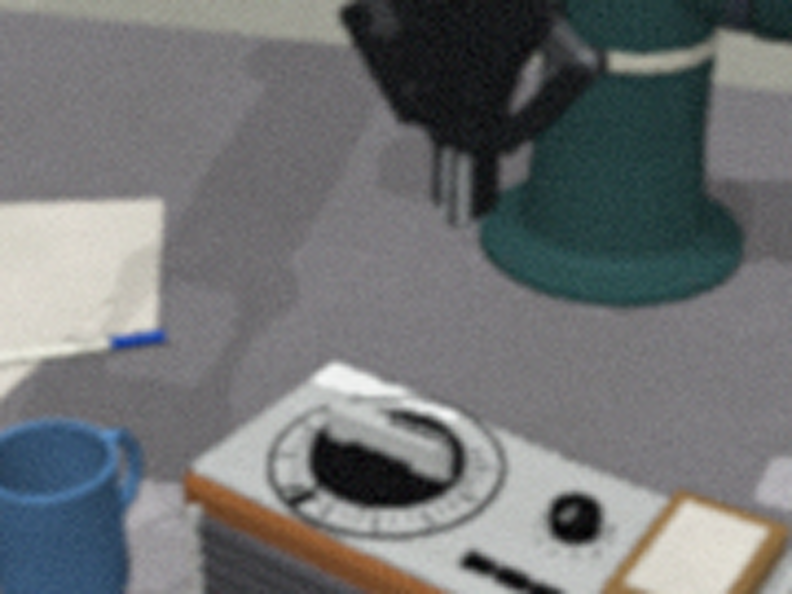

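Height and heading are good and the bar is clear. Next: descend, approach the bar, and check the force and height.

play_rows(rows=[{"dx": 0, "dy": 0, "dz": 0.3, "roll": 0, "fingers": 1}, {"dx": 0, "dy": 0, "dz": 0.3, "roll": 0, "fingers": 1}, {"dx": 0, "dy": 0, "dz": 0.3, "roll": 0, "fingers": 1}, {"dx": 0, "dy": 0, "dz": 0.3, "roll": 0, "fingers": 1}, {"dx": 0, "dy": 0, "dz": 0.3, "roll": 0, "fingers": 1}, {"dx": 0, "dy": 0, "dz": 0.3, "roll": 0, "fingers": 1}, {"dx": 0, "dy": 0, "dz": 0.15, "roll": 0, "fingers": 1}, {"dx": 0, "dy": 0, "dz": 0, "roll": 0, "fingers": 1}, {"dx": -0.1, "dy": 0, "dz": 0, "roll": 0, "fingers": 1}, {"dx": -0.1, "dy": 0, "dz": 0, "roll": 0, "fingers": 1}, {"dx": -0.1, "dy": 0, "dz": 0, "roll": 0, "fingers": 1}, {"dx": -0.05, "dy": 0, "dz": 0, "roll": 0, "fingers": 1}, {"dx": 0, "dy": 0, "dz": 0, "roll": 0, "fingers": 1}])

```text
time: 6.28
tool_pos: [0.5508, -0.0296, 0.1822]
tcp_rot: [0.569, 3.088, 0.0]
wrist_force: [-0.0, 0.2, -0.1]
width: -0.003
```

```bash
python3 - <<'E'
from h import *
st()
E
```

```text
t 6.28 p [ 0.5508 -0.0296  0.1822] head 159.11 tilt [ 0.002 -0.    -1.   ] F [-0.02  0.24 -0.11] w -0.003 q6 -1.3
 tool-frame offset of TCP from axis (mm): x 18.4 y 21.5
```

play_rows(rows=[{"dx": -0.035, "dy": 0, "dz": 0, "roll": 0, "fingers": 1}, {"dx": -0.029, "dy": 0.022, "dz": 0, "roll": 0.75, "fingers": 1}, {"dx": -0.029, "dy": 0.022, "dz": 0, "roll": 0.75, "fingers": 1}, {"dx": -0.029, "dy": 0.022, "dz": 0, "roll": 0.75, "fingers": 1}, {"dx": -0.029, "dy": 0.022, "dz": 0, "roll": 0.75, "fingers": 1}, {"dx": -0.029, "dy": 0.022, "dz": 0, "roll": 0.75, "fingers": 1}, {"dx": -0.029, "dy": 0.022, "dz": 0, "roll": 0.75, "fingers": 1}, {"dx": -0.029, "dy": 0.022, "dz": 0, "roll": 0.75, "fingers": 1}, {"dx": -0.029, "dy": 0.022, "dz": 0, "roll": 0.75, "fingers": 1}, {"dx": -0.029, "dy": 0.022, "dz": 0, "roll": 0.75, "fingers": 1}, {"dx": -0.029, "dy": 0.022, "dz": 0, "roll": 0.75, "fingers": 1}])

```text
time: 7.2
tool_pos: [0.5654, -0.029, 0.1816]
tcp_rot: [1.353, 2.835, 0.0]
wrist_force: [1.0, 0.1, 0.3]
width: 0.0
```

```bash
python3 - <<'E'
from h import *
st();c=cam("scene");save(c,"pics/s3.png",(240,110,380,215),5.6)
E
```

```text
t 7.2 p [ 0.5654 -0.029   0.1816] head 128.98 tilt [ 0. -0. -1.] F [0.96 0.1  0.32] w 0.0 q6 -0.78
 tool-frame offset of TCP from axis (mm): x 17.9 y 21.1
```

View pics/s3.png

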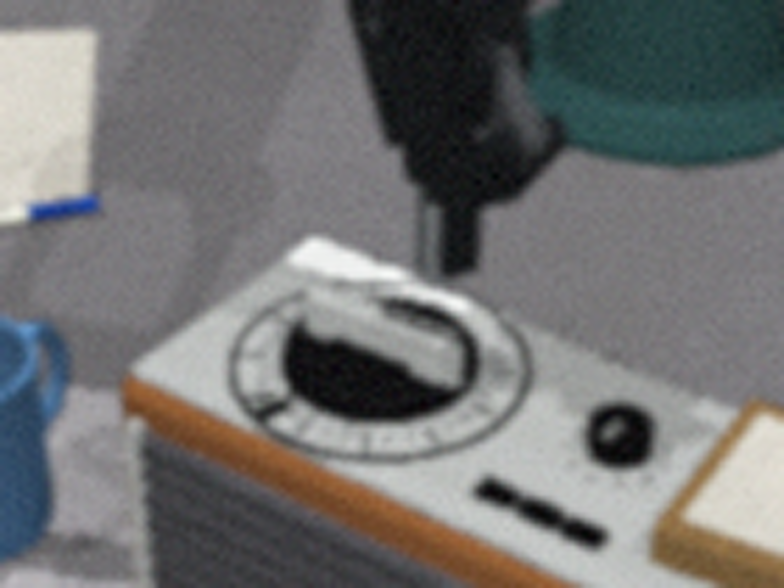

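The tip appears at zoom (445,270), off the bar, and the bar has not moved. I'll check that against the TCP's projection.

```bash
python3 - <<'E'
from h import *
p,R=st()
c=cam("scene")
print("tcp in crop",(proj(c,p)-[240,110])*5.6,"axis",(proj(c,[*AX,.172])-[240,110])*5.6)
P=depthpts(c);u,v=240+445/5.6,110+265/5.6
print(P[int(v)-2:int(v)+2,int(u)-2:int(u)+3].round(3))
t=cam("top");Q=depthpts(t)
for n,D in(("scene",P),("top",Q)):
    m=(D[...,2]>.2)&(D[...,2]<.26)&(np.hypot(D[...,0]-.56,D[...,1]+.03)<.09);k=D[m];print(n,m.sum(),k.mean(0) if len(k) else 0, k.min(0) if len(k) else 0)
save(t,"pics/t4.png",(240,130,440,280),4); a,e=dial(c);print(a,e,bar(c,a))
E
```

```text
t 7.25 p [ 0.5657 -0.0291  0.1816] head 128.85 tilt [ 0. -0. -1.] F [-0.57 -0.16 -0.  ] w 0.002 q6 -0.77
 tool-frame offset of TCP from axis (mm): x 17.7 y 21.2
tcp in crop [440.00782246 347.40743334] axis [375.03265875 350.03488098]
[[[ 0.578 -0.031  0.234]
  [ 0.577 -0.029  0.233]
  [ 0.579 -0.026  0.235]
  [ 0.581 -0.024  0.236]
  [ 0.579 -0.022  0.235]]

 [[ 0.577 -0.031  0.23 ]
  [ 0.576 -0.029  0.23 ]
  [ 0.579 -0.026  0.233]
  [ 0.582 -0.024  0.235]
  [ 0.579 -0.022  0.233]]

 [[ 0.576 -0.031  0.227]
  [ 0.575 -0.029  0.227]
  [ 0.579 -0.026  0.23 ]
  [ 0.58  -0.024  0.231]
  [ 0.578 -0.022  0.23 ]]

 [[ 0.576 -0.031  0.225]
  [ 0.576 -0.029  0.225]
  [ 0.581 -0.026  0.229]
  [ 0.581 -0.024  0.229]
  [ 0.576 -0.023  0.226]]]
scene 165 [ 0.57526979 -0.02732946  0.23852451] [ 0.56349444 -0.04203984  0.21661366]
top 0 0 0
[ 0.56397987 -0.05436137] [77.54799652 80.65493011] (array([ 0.55940359, -0.05528014]), np.float64(66.65376933153172), array([71.74337769, 59.60176086]))
```

View pics/t4.png

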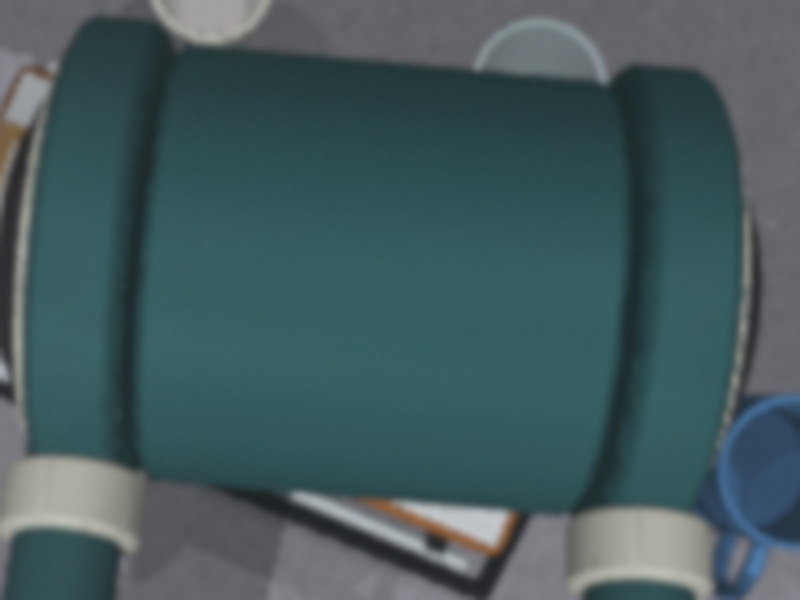

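The reported TCP z (0.182) disagrees with the picture. Depth shows the finger ends at about z 0.217, roughly 35 mm higher, while x and y agree. The tip passed over the bar without touching it. I'll measure this properly before descending.

```bash
python3 - <<'E'
from h import *
p,R=st();c=cam("scene");P=depthpts(c)
m=(np.hypot(P[...,0]-p[0]-.008,P[...,1]-p[1])<.03)&(P[...,2]>.196)&(P[...,2]<.25)
v,u=np.nonzero(m)
for r in sorted(set(v))[-8:]:
    k=m[r];print(r,np.nonzero(k)[0][[0,-1]],P[r][k].mean(0).round(4),P[r][k][:,2].min().round(4))
print("silhouette bottom: pixel", ray(c,240+445/5.6,110+272/5.6,.19))
# z at which pixel lies over front face plane x = p.x+.011
C=-np.array(c["R"]).T@c["t"]
for row in(270,276):
    q=ray(c,240+445/5.6,110+row/5.6,0);d=q-C;s=(p[0]+.011-C[0])/d[0];print((C+s*d).round(4))
E
```

```text
t 7.35 p [ 0.5654 -0.029   0.1816] head 129.2 tilt [ 0. -0. -1.] F [-0.46 -0.69 -1.09] w 0.002 q6 -0.78
 tool-frame offset of TCP from axis (mm): x 17.8 y 21.1
153 [314 325] [ 0.5756 -0.0262  0.2376] 0.2317
154 [314 325] [ 0.5762 -0.0261  0.2356] 0.2285
155 [314 325] [ 0.575  -0.0262  0.2323] 0.2271
156 [314 325] [ 0.5753 -0.0261  0.23  ] 0.2245
157 [314 325] [ 0.5752 -0.0261  0.2275] 0.2223
158 [315 325] [ 0.5747 -0.025   0.2248] 0.2194
159 [316 324] [ 0.5739 -0.0251  0.2218] 0.2188
160 [317 321] [ 0.5728 -0.0274  0.2182] 0.2173
silhouette bottom: pixel [ 0.52636507 -0.03541446  0.19      ]
[ 0.5764 -0.0259  0.2253]
[ 0.5764 -0.0258  0.2226]
```

Depth and silhouette agree: the finger ends are about 35 mm above the reported TCP. I'll go back to the start of the arc, clear of the bar, and descend half way to check the forces.

play_rows(rows=[{"dx": 0.275, "dy": -0.245, "dz": 0, "roll": 0, "fingers": 1}, {"dx": 0.275, "dy": -0.245, "dz": 0, "roll": 0, "fingers": 1}, {"dx": 0, "dy": 0, "dz": 0, "roll": -0.94, "fingers": 1}, {"dx": 0, "dy": 0, "dz": 0, "roll": -0.94, "fingers": 1}, {"dx": 0, "dy": 0, "dz": 0, "roll": -0.94, "fingers": 1}, {"dx": 0, "dy": 0, "dz": 0, "roll": -0.94, "fingers": 1}, {"dx": 0, "dy": 0, "dz": 0, "roll": -0.94, "fingers": 1}, {"dx": 0, "dy": 0, "dz": 0, "roll": -0.94, "fingers": 1}, {"dx": 0, "dy": 0, "dz": 0, "roll": -0.94, "fingers": 1}, {"dx": 0, "dy": 0, "dz": 0, "roll": -0.94, "fingers": 1}, {"dx": 0, "dy": 0, "dz": 0.15, "roll": 0, "fingers": 1}, {"dx": 0, "dy": 0, "dz": 0.15, "roll": 0, "fingers": 1}, {"dx": 0, "dy": 0, "dz": 0.15, "roll": 0, "fingers": 1}, {"dx": 0, "dy": 0, "dz": 0, "roll": 0, "fingers": 1}])

```text
time: 8.57
tool_pos: [0.5347, -0.0242, 0.1613]
tcp_rot: [-0.568, -3.086, 0.0]
wrist_force: [-0.1, 0.7, 0.4]
width: 0.004
```

```bash
cat >> h.py <<'E'
def tip(c,p):
    P=depthpts(c);m=(np.hypot(P[...,0]-p[0]-.008,P[...,1]-p[1])<.02)&(P[...,2]>.176)&(P[...,2]<.25)
    for r in sorted(set(np.nonzero(m)[0]))[-6:]: print(r,np.nonzero(m[r])[0][[0,-1]],P[r][m[r]].mean(0).round(4),P[r][m[r]][:,2].min().round(4))
E
python3 - <<'E'
from h import *
p,R=st();c=cam("scene");tip(c,p)
E
```

```text
t 8.57 p [ 0.5347 -0.0242  0.1613] head 159.16 tilt [-0.003  0.    -1.   ] F [-0.11  0.67  0.36] w 0.004 q6 -1.3
 tool-frame offset of TCP from axis (mm): x 35.3 y 20.8
156 [318 330] [ 0.543  -0.0228  0.2096] 0.2041
157 [320 330] [ 0.5444 -0.0198  0.2084] 0.2034
158 [320 328] [ 0.546  -0.0217  0.2066] 0.2036
159 [320 327] [ 0.5458 -0.0227  0.2036] 0.2016
160 [321 326] [ 0.5451 -0.0228  0.2005] 0.1991
161 [324 325] [ 0.5451 -0.0205  0.1983] 0.197
```

The offset is confirmed: the reported TCP is already below the plate level, with no contact force. Descend the remaining 15 mm, then close in sideways.

play_rows(rows=[{"dx": 0, "dy": 0, "dz": 0.125, "roll": 0, "fingers": 1}, {"dx": 0, "dy": 0, "dz": 0.125, "roll": 0, "fingers": 1}, {"dx": 0, "dy": 0, "dz": 0.125, "roll": 0, "fingers": 1}, {"dx": 0, "dy": 0, "dz": 0, "roll": 0, "fingers": 1}, {"dx": -0.1, "dy": 0, "dz": 0, "roll": 0, "fingers": 1}, {"dx": -0.1, "dy": 0, "dz": 0, "roll": 0, "fingers": 1}, {"dx": -0.1, "dy": 0, "dz": 0, "roll": 0, "fingers": 1}, {"dx": -0.1, "dy": 0, "dz": 0, "roll": 0, "fingers": 1}, {"dx": 0, "dy": 0, "dz": 0, "roll": 0, "fingers": 1}])

```text
time: 9.37
tool_pos: [0.5518, -0.03, 0.1488]
tcp_rot: [-0.567, -3.09, -0.001]
wrist_force: [-0.4, 0.6, 0.5]
width: -0.001
```

```bash
python3 - <<'E'
from h import *
p,R=st();c=cam("scene");save(c,"pics/s5.png",(240,110,380,215),5.6);tip(c,p)
E
```

```text
t 9.37 p [ 0.5518 -0.03    0.1488] head 159.19 tilt [-0.     0.001 -1.   ] F [-0.42  0.58  0.46] w -0.001 q6 -1.31
 tool-frame offset of TCP from axis (mm): x 17.3 y 21.5
172 [310 321] [ 0.5744 -0.0342  0.1871] 0.1813
173 [310 321] [ 0.5744 -0.0341  0.1844] 0.1786
174 [311 321] [ 0.5747 -0.0329  0.1821] 0.1775
175 [312 321] [ 0.5747 -0.0318  0.1797] 0.1761
176 [315 321] [ 0.5763 -0.0281  0.1788] 0.1767
177 [316 321] [ 0.5768 -0.0268  0.1766] 0.1761
```

View pics/s5.png

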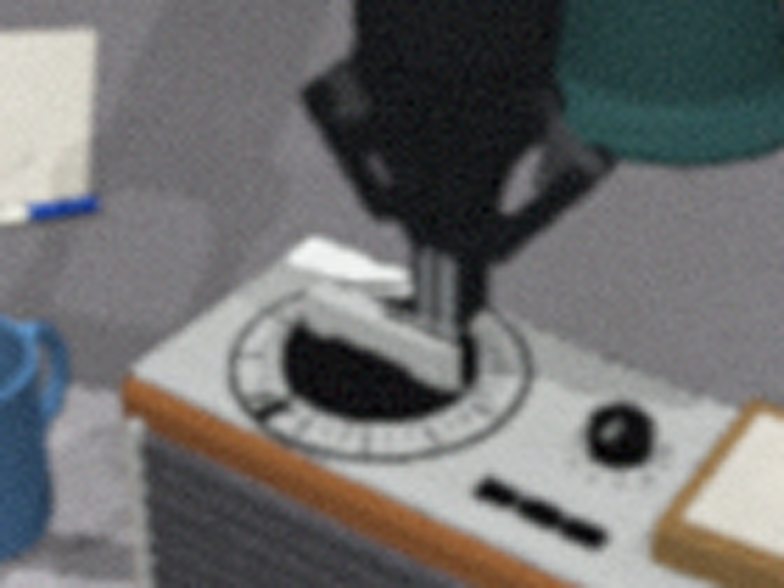

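The tip is just behind the bar at its pointer end. Now the arc: 57° first, then a check.

play_rows(rows=[{"dx": 0, "dy": 0, "dz": 0.05, "roll": 0, "fingers": 1}, {"dx": -0.029, "dy": 0.022, "dz": 0, "roll": 0.75, "fingers": 1}, {"dx": -0.029, "dy": 0.022, "dz": 0, "roll": 0.75, "fingers": 1}, {"dx": -0.029, "dy": 0.022, "dz": 0, "roll": 0.75, "fingers": 1}, {"dx": -0.029, "dy": 0.022, "dz": 0, "roll": 0.75, "fingers": 1}, {"dx": -0.029, "dy": 0.022, "dz": 0, "roll": 0.75, "fingers": 1}, {"dx": -0.029, "dy": 0.022, "dz": 0, "roll": 0.75, "fingers": 1}, {"dx": -0.029, "dy": 0.022, "dz": 0, "roll": 0.75, "fingers": 1}, {"dx": -0.029, "dy": 0.022, "dz": 0, "roll": 0.75, "fingers": 1}, {"dx": -0.029, "dy": 0.022, "dz": 0, "roll": 0.75, "fingers": 1}, {"dx": -0.029, "dy": 0.022, "dz": 0, "roll": 0.75, "fingers": 1}, {"dx": -0.029, "dy": 0.022, "dz": 0, "roll": 0.75, "fingers": 1}, {"dx": -0.029, "dy": 0.022, "dz": 0, "roll": 0.75, "fingers": 1}, {"dx": -0.029, "dy": 0.022, "dz": 0, "roll": 0.75, "fingers": 1}, {"dx": -0.029, "dy": 0.022, "dz": 0, "roll": 0.75, "fingers": 1}, {"dx": -0.029, "dy": 0.022, "dz": 0, "roll": 0.75, "fingers": 1}, {"dx": -0.029, "dy": 0.022, "dz": 0, "roll": 0.75, "fingers": 1}, {"dx": -0.029, "dy": 0.022, "dz": 0, "roll": 0.75, "fingers": 1}, {"dx": -0.029, "dy": 0.022, "dz": 0, "roll": 0.75, "fingers": 1}, {"dx": -0.029, "dy": 0.022, "dz": 0, "roll": 0.75, "fingers": 1}])

```text
time: 11.08
tool_pos: [0.5763, -0.0345, 0.146]
tcp_rot: [-1.975, -2.441, 0.001]
wrist_force: [-2.7, 2.0, 1.1]
width: 0.002
```

```bash
python3 - <<'E'
from h import *
p,R=st();c=cam("scene");save(c,"pics/s6.png",(240,110,380,215),5.6)
E
```

```text
t 11.08 p [ 0.5763 -0.0345  0.146 ] head 102.06 tilt [-0.002  0.001 -1.   ] F [-2.67  1.96  1.08] w 0.002 q6 -0.31
 tool-frame offset of TCP from axis (mm): x 17.9 y 20.2
```

View pics/s6.png

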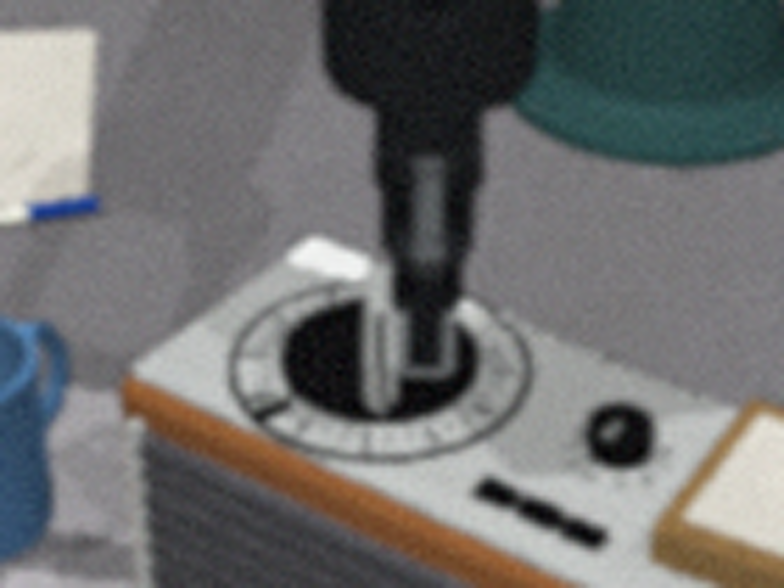

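The dial turns flush with the finger at about 3 N and nothing else has moved. Another 39°, leaving about 12° for a measured finish.

play_rows(rows=[{"dx": -0.029, "dy": 0.023, "dz": 0, "roll": 0.75, "fingers": 1}, {"dx": -0.029, "dy": 0.023, "dz": 0, "roll": 0.75, "fingers": 1}, {"dx": -0.029, "dy": 0.023, "dz": 0, "roll": 0.75, "fingers": 1}, {"dx": -0.029, "dy": 0.023, "dz": 0, "roll": 0.75, "fingers": 1}, {"dx": -0.029, "dy": 0.023, "dz": 0, "roll": 0.75, "fingers": 1}, {"dx": -0.029, "dy": 0.023, "dz": 0, "roll": 0.75, "fingers": 1}, {"dx": -0.029, "dy": 0.023, "dz": 0, "roll": 0.75, "fingers": 1}, {"dx": -0.029, "dy": 0.023, "dz": 0, "roll": 0.75, "fingers": 1}, {"dx": -0.029, "dy": 0.023, "dz": 0, "roll": 0.75, "fingers": 1}, {"dx": -0.029, "dy": 0.023, "dz": 0, "roll": 0.75, "fingers": 1}, {"dx": -0.029, "dy": 0.023, "dz": 0, "roll": 0.75, "fingers": 1}, {"dx": -0.029, "dy": 0.023, "dz": 0, "roll": 0.75, "fingers": 1}, {"dx": 0, "dy": 0, "dz": 0, "roll": 0, "fingers": 1}])

```text
time: 12.22
tool_pos: [0.5869, -0.0491, 0.1461]
tcp_rot: [-2.631, -1.715, -0.0]
wrist_force: [-0.3, 2.0, -1.8]
width: -0.001
```

```bash
python3 - <<'E'
from h import *
p,R=st();c=cam("scene")
# rectified views on bar-top plane and marker-top plane, side by side (up=+x, right=-y)
A,_,_=up(c,.192,AX);B,_,_=up(c,.172,AX)
cv2.imwrite("pics/r7.png",cv2.resize(np.hstack([A,B]),(800,400),interpolation=cv2.INTER_CUBIC)); print(marker(c,AX))
E
```

```text
t 12.22 p [ 0.5869 -0.0491  0.1461] head 66.18 tilt [-0.     0.001 -1.   ] F [-0.33  1.99 -1.76] w -0.001 q6 0.29
 tool-frame offset of TCP from axis (mm): x 17.3 y 21.5
(np.float64(-36.17969270472622), np.float64(0.05397659901191728), np.float64(16207.0))
```

View pics/r7.png

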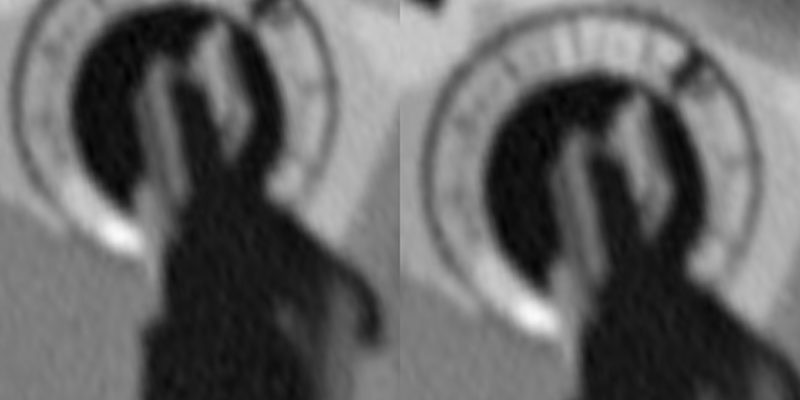

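The scene view shows the bar flush with the finger at about -24° and the marker still ahead, at (690,70) on the right panel. I'll push another 12.5°, a slight undershoot, then back off sideways, rise, and swing clear for a top view.

play_rows(rows=[{"dx": -0.029, "dy": 0.023, "dz": 0, "roll": 0.78, "fingers": 1}, {"dx": -0.029, "dy": 0.023, "dz": 0, "roll": 0.78, "fingers": 1}, {"dx": -0.029, "dy": 0.023, "dz": 0, "roll": 0.78, "fingers": 1}, {"dx": -0.029, "dy": 0.023, "dz": 0, "roll": 0.78, "fingers": 1}, {"dx": 0, "dy": 0, "dz": 0, "roll": 0, "fingers": 1}, {"dx": 0, "dy": 0, "dz": 0, "roll": 0, "fingers": 1}])

```text
time: 12.77
tool_pos: [0.5882, -0.0551, 0.1464]
tcp_rot: [2.8, 1.423, 0.0]
wrist_force: [0.2, 0.9, -1.2]
width: 0.0
```

```bash
python3 - <<'E'
from h import *
st()
E
```

```text
t 12.77 p [ 0.5882 -0.0551  0.1464] head 53.89 tilt [ 0. -0. -1.] F [ 0.22  0.89 -1.18] w 0.0 q6 0.49
 tool-frame offset of TCP from axis (mm): x 17.3 y 21.9
```

play_rows(rows=[{"dx": 0.2, "dy": 0, "dz": 0, "roll": 0, "fingers": 1}, {"dx": 0.2, "dy": 0, "dz": 0, "roll": 0, "fingers": 1}, {"dx": 0, "dy": 0, "dz": -0.6, "roll": 0, "fingers": 1}, {"dx": 0, "dy": 0, "dz": -0.6, "roll": 0, "fingers": 1}, {"dx": 0, "dy": 0, "dz": -0.6, "roll": 0, "fingers": 1}, {"dx": 0.6, "dy": -0.4, "dz": 0, "roll": 0, "fingers": 1}, {"dx": 0.6, "dy": -0.4, "dz": 0, "roll": 0, "fingers": 1}, {"dx": 0.6, "dy": -0.4, "dz": 0, "roll": 0, "fingers": 1}, {"dx": 0.6, "dy": -0.4, "dz": 0, "roll": 0, "fingers": 1}, {"dx": 0.6, "dy": -0.4, "dz": 0, "roll": 0, "fingers": 1}, {"dx": 0.6, "dy": -0.4, "dz": 0, "roll": 0, "fingers": 1}, {"dx": 0.6, "dy": -0.4, "dz": 0, "roll": 0, "fingers": 1}, {"dx": 0.6, "dy": -0.4, "dz": 0, "roll": 0, "fingers": 1}, {"dx": 0.6, "dy": -0.4, "dz": 0, "roll": 0, "fingers": 1}, {"dx": 0.6, "dy": -0.4, "dz": 0, "roll": 0, "fingers": 1}, {"dx": 0, "dy": 0, "dz": 0, "roll": 0, "fingers": 1}])

```text
time: 14.1
tool_pos: [0.6107, 0.2518, 0.2185]
tcp_rot: [-2.797, -1.426, -0.003]
wrist_force: [0.0, 0.2, -0.5]
width: -0.005
```

```bash
python3 - <<'E'
from h import *
st();c=cam("top");a,e=dial(c);b,d=cam("scene"),None
print("top axis",a,e,"bar",bar(c,a),"marker",marker(c,a),"w/AX",bar(c,AX)[1],marker(c,AX))
I,_,_=up(c,.192,a);J,_,_=up(c,.171,a)
cv2.imwrite("pics/t8.png",cv2.resize(np.hstack([I,J]),(800,400),interpolation=cv2.INTER_CUBIC))
P=depthpts(c);m=(abs(P[...,2]-.165)<.004);print(cv2.minAreaRect((P[m][:,:2]*1e4).astype(np.int32)))
E
```

```text
t 14.1 p [0.6107 0.2518 0.2185] head 54.03 tilt [ 0.001  0.003 -1.   ] F [ 0.02  0.16 -0.47] w -0.005 q6 0.98
 tool-frame offset of TCP from axis (mm): x 278.8 y -140.2
top axis [ 0.55999121 -0.05625037] [76.71234131 77.02605438] bar (array([ 0.56103431, -0.05679926]), np.float64(145.49371513082147), array([11.86767673, 68.37005615])) marker (np.float64(-37.58372616253316), np.float64(0.056295052049948016), np.float64(8738.0)) w/AX 145.4862811756381 (np.float64(-37.517512749088795), np.float64(0.05625129789043115), np.float64(9156.0))
((5868.18701171875, 46.314453125), (2924.9013671875, 1242.619384765625), 66.67063903808594)
```

View pics/t8.png

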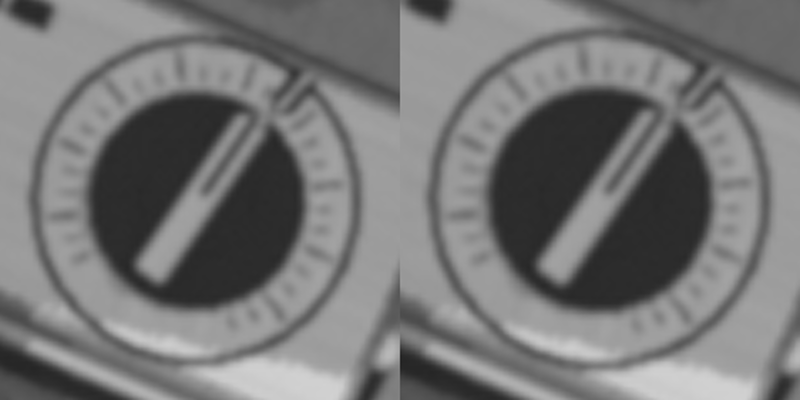

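The dial's pointer stops just left of the marker line. Bar at -34.5°. The dark-blob marker estimate is biased by the ring and ticks, so I'll read the white line directly from a polar profile.

```bash
python3 - <<'E'
from h import *
cs=[cam("top") for _ in range(4)];c=dict(cs[0]);c["pixels"]=np.mean([k["pixels"] for k in cs],0).astype(np.float32)
def prof(z,rs,ths,a=AX-[.0002,0]):
    r,t=np.meshgrid(rs,np.radians(ths),indexing="ij")
    P=np.stack([a[0]+r*np.cos(t),a[1]+r*np.sin(t),np.full_like(r,z)],-1)@np.array(c["R"]).T+np.array(c["t"])
    return cv2.remap(c["pixels"],(c["fx"]*P[...,0]/P[...,2]+c["cx"]).astype(np.float32),(c["fy"]*P[...,1]/P[...,2]+c["cy"]).astype(np.float32),cv2.INTER_CUBIC).mean(2)
ths=np.arange(-58,-23,2.);print(ths.astype(int))
for r in range(42,63,2):print(r,prof(.171,np.array([r])/1e3,ths)[0].astype(int))
print("pointer line at bar top z=.192")
for r in range(6,34,4):print(r,prof(.192,np.array([r])/1e3,ths)[0].astype(int))
c["pixels"]=np.clip(c["pixels"],0,255).astype(np.uint8);print(bar(c,AX-[.0002,0]))
E
```

```text
[-58 -56 -54 -52 -50 -48 -46 -44 -42 -40 -38 -36 -34 -32 -30 -28 -26 -24]
42 [150 145 138 136 141 144 138 127 119 119 129 137 140 140 143 144 140 137]
44 [151 143 130 132 145 143 129 118 113 109 115 132 137 143 149 151 143 132]
46 [150 137 120 127 138 127 104 106 119 106  97 111 125 134 147 149 138 121]
48 [151 138 121 127 136 115  85 101 121 101  80  98 118 133 147 151 141 122]
50 [152 142 123 129 137 114  80  97 119  97  78 108 132 144 150 152 143 127]
52 [153 144 126 127 138 118  83  91 113  93  78 116 146 153 153 152 145 127]
54 [150 145 135 134 140 121  85  88 111  92  77 114 145 149 150 148 144 132]
56 [128 125 123 126 125 108  77  88 113  91  69 101 126 126 124 121 122 121]
58 [ 98  97  96  95  94  86  67  90 119  91  56  69  84  83  78  78  80  83]
60 [120 121 117 115 117 113  95 102 121  92  58  59  64  64  60  61  61  63]
62 [150 149 148 147 145 136 119 103 103  80  66  68  70  68  66  67  66  68]
pointer line at bar top z=.192
6 [128 125 121 118 114 110 106 103  99  96  93  92  92  92  94  96  99 102]
10 [137 138 138 137 133 128 122 115 109 103  97  94  93  95  99 104 111 118]
14 [105 115 124 131 135 135 132 126 117 107  99  93  92  95 103 112 121 130]
18 [ 67  81  97 113 125 134 137 135 128 117 105  96  93  99 111 123 133 139]
22 [ 44  50  63  81  97 115 130 137 135 124 108  95  92 100 115 129 136 136]
26 [ 41  42  46  53  71  95 112 130 136 130 113  96  91 102 122 136 138 130]
30 [ 41  41  41  44  54  70  99 122 135 135 121 100  93 106 126 138 134 115]
(array([ 0.56107575, -0.05683395]), np.float64(145.48310679542362), array([11.83930683, 68.47702026]))
```

The marker's white line is at -42.0° (symmetric dips at -46 and -38). The pointer is at -34.4° by both line dip and bar fit. That leaves 7.6° clockwise. I'll return by the same path and push that much.

play_rows(rows=[{"dx": -0.6, "dy": 0.4, "dz": 0, "roll": 0, "fingers": 1}, {"dx": -0.6, "dy": 0.4, "dz": 0, "roll": 0, "fingers": 1}, {"dx": -0.6, "dy": 0.4, "dz": 0, "roll": 0, "fingers": 1}, {"dx": -0.6, "dy": 0.4, "dz": 0, "roll": 0, "fingers": 1}, {"dx": -0.6, "dy": 0.4, "dz": 0, "roll": 0, "fingers": 1}, {"dx": -0.6, "dy": 0.4, "dz": 0, "roll": 0, "fingers": 1}, {"dx": -0.6, "dy": 0.4, "dz": 0, "roll": 0, "fingers": 1}, {"dx": -0.6, "dy": 0.4, "dz": 0, "roll": 0, "fingers": 1}, {"dx": -0.6, "dy": 0.4, "dz": 0, "roll": 0, "fingers": 1}, {"dx": -0.6, "dy": 0.4, "dz": 0, "roll": 0, "fingers": 1}, {"dx": 0, "dy": 0, "dz": 0, "roll": 0, "fingers": 1}, {"dx": 0, "dy": 0, "dz": 0.6, "roll": 0, "fingers": 1}, {"dx": 0, "dy": 0, "dz": 0.6, "roll": 0, "fingers": 1}, {"dx": 0, "dy": 0, "dz": 0.6, "roll": 0, "fingers": 1}, {"dx": 0, "dy": 0, "dz": 0, "roll": 0, "fingers": 1}, {"dx": -0.1, "dy": 0, "dz": 0, "roll": 0, "fingers": 1}, {"dx": -0.1, "dy": 0, "dz": 0, "roll": 0, "fingers": 1}, {"dx": -0.1, "dy": 0, "dz": 0, "roll": 0, "fingers": 1}, {"dx": -0.07, "dy": 0, "dz": 0, "roll": 0, "fingers": 1}, {"dx": 0, "dy": 0, "dz": 0, "roll": 0, "fingers": 1}])

```text
time: 16.07
tool_pos: [0.5895, -0.0549, 0.1482]
tcp_rot: [2.801, 1.418, 0.003]
wrist_force: [0.3, -0.4, -0.5]
width: -0.0
```

```bash
python3 - <<'E'
from h import *
st()
E
```

```text
t 16.07 p [ 0.5895 -0.0549  0.1482] head 53.7 tilt [ 0.003 -0.001 -1.   ] F [ 0.29 -0.41 -0.5 ] w -0.0 q6 0.5
 tool-frame offset of TCP from axis (mm): x 18.3 y 22.8
```

play_rows(rows=[{"dx": -0.025, "dy": 0.013, "dz": 0, "roll": 0.46, "fingers": 1}, {"dx": -0.025, "dy": 0.013, "dz": 0, "roll": 0.46, "fingers": 1}, {"dx": -0.025, "dy": 0.013, "dz": 0, "roll": 0.46, "fingers": 1}, {"dx": -0.02, "dy": 0.013, "dz": 0, "roll": 0.46, "fingers": 1}, {"dx": 0, "dy": 0, "dz": 0, "roll": 0, "fingers": 1}, {"dx": 0, "dy": 0, "dz": 0, "roll": 0, "fingers": 1}])

```text
time: 16.57
tool_pos: [0.5891, -0.0583, 0.1477]
tcp_rot: [2.887, 1.238, 0.004]
wrist_force: [0.5, 1.1, 1.5]
width: 0.001
```

```bash
python3 - <<'E'
from h import *
st();st()
E
```

```text
t 16.57 p [ 0.5891 -0.0583  0.1477] head 46.41 tilt [ 0.003  0.    -1.   ] F [0.49 1.11 1.46] w 0.001 q6 0.62
 tool-frame offset of TCP from axis (mm): x 18.3 y 22.3
t 16.57 p [ 0.5891 -0.0583  0.1477] head 46.41 tilt [ 0.003  0.    -1.   ] F [0.49 1.11 1.46] w 0.001 q6 0.62
 tool-frame offset of TCP from axis (mm): x 18.3 y 22.3
```

About 1 mm short. I'll nudge 0.8 mm, then retreat and look.

play_rows(rows=[{"dx": -0.02, "dy": 0, "dz": 0, "roll": 0, "fingers": 1}, {"dx": 0, "dy": 0, "dz": 0, "roll": 0, "fingers": 1}, {"dx": 0, "dy": 0, "dz": 0, "roll": 0, "fingers": 1}])

```text
time: 16.82
tool_pos: [0.588, -0.0591, 0.147]
tcp_rot: [2.887, 1.237, 0.002]
wrist_force: [1.8, 1.1, 1.4]
width: -0.001
```

```bash
python3 - <<'E'
from h import *
st()
E
```

```text
t 16.82 p [ 0.588  -0.0591  0.147 ] head 46.39 tilt [ 0.001 -0.    -1.   ] F [1.76 1.09 1.38] w -0.001 q6 0.62
 tool-frame offset of TCP from axis (mm): x 17.0 y 22.0
```

play_rows(rows=[{"dx": 0.2, "dy": 0, "dz": 0, "roll": 0, "fingers": 1}, {"dx": 0.2, "dy": 0, "dz": 0, "roll": 0, "fingers": 1}, {"dx": 0, "dy": 0, "dz": -0.6, "roll": 0, "fingers": 1}, {"dx": 0, "dy": 0, "dz": -0.6, "roll": 0, "fingers": 1}, {"dx": 0, "dy": 0, "dz": -0.6, "roll": 0, "fingers": 1}, {"dx": 0.6, "dy": -0.4, "dz": 0, "roll": 0, "fingers": 1}, {"dx": 0.6, "dy": -0.4, "dz": 0, "roll": 0, "fingers": 1}, {"dx": 0.6, "dy": -0.4, "dz": 0, "roll": 0, "fingers": 1}, {"dx": 0.6, "dy": -0.4, "dz": 0, "roll": 0, "fingers": 1}, {"dx": 0.6, "dy": -0.4, "dz": 0, "roll": 0, "fingers": 1}, {"dx": 0.6, "dy": -0.4, "dz": 0, "roll": 0, "fingers": 1}, {"dx": 0.6, "dy": -0.4, "dz": 0, "roll": 0, "fingers": 1}, {"dx": 0.6, "dy": -0.4, "dz": 0, "roll": 0, "fingers": 1}, {"dx": 0.6, "dy": -0.4, "dz": 0, "roll": 0, "fingers": 1}, {"dx": 0.6, "dy": -0.4, "dz": 0, "roll": 0, "fingers": 1}, {"dx": 0, "dy": 0, "dz": 0, "roll": 0, "fingers": 1}])

```text
time: 18.15
tool_pos: [0.6481, 0.2424, 0.2172]
tcp_rot: [-2.883, -1.242, 0.001]
wrist_force: [-0.9, -0.1, 0.0]
width: -0.001
```

```bash
cat > chk.py <<'E'
from h import *
st()
cs=[cam("top") for _ in range(4)];c=dict(cs[0]);c["pixels"]=np.mean([k["pixels"] for k in cs],0).astype(np.float32)
u8=dict(c,pixels=np.clip(c["pixels"],0,255).astype(np.uint8));ax,e=dial(u8);ax=(ax+AX)/2
def prof(z,rs,ths,a=ax):
    r,t=np.meshgrid(rs,np.radians(ths),indexing="ij")
    P=np.stack([a[0]+r*np.cos(t),a[1]+r*np.sin(t),np.full_like(r,z)],-1)@np.array(c["R"]).T+np.array(c["t"])
    return cv2.remap(c["pixels"],(c["fx"]*P[...,0]/P[...,2]+c["cx"]).astype(np.float32),(c["fy"]*P[...,1]/P[...,2]+c["cy"]).astype(np.float32),cv2.INTER_CUBIC).mean(2)
ths=np.arange(-58,-23,1.)
m=prof(.171,np.arange(47,56)/1e3,ths).mean(0);k=(ths>-49)&(ths<-35);i=(ths>-44.5)&(ths<-39.5)
q=np.polyfit(ths[i],m[i],2);print("marker line",-q[1]/2/q[0])
b=prof(.192,np.arange(20,30)/1e3,ths).mean(0);j=np.argmin(b[10:26])+10;q=np.polyfit(ths[j-2:j+3],b[j-2:j+3],2);print("pointer line",-q[1]/2/q[0])
print("axis",ax,"bar",bar(u8,ax)[1]-180)
P=depthpts(c);k=(abs(P[...,2]-.165)<.004);print(cv2.minAreaRect((P[k][:,:2]*1e4).astype(np.int32)))
E
python3 chk.py
```

```text
t 18.15 p [0.6481 0.2424 0.2172] head 46.61 tilt [-0.001  0.002 -1.   ] F [-0.94 -0.11  0.04] w -0.001 q6 1.08
 tool-frame offset of TCP from axis (mm): x 277.3 y -141.4
marker line -41.96761425136004
pointer line -42.608409654033835
axis [ 0.56016787 -0.05623591] bar -42.422237905473
((5871.2412109375, 38.59765625), (2927.85986328125, 1246.7607421875), 67.02305603027344)
```

Pointer -42.5° against marker -42.0°, which is within the measuring error. One last look to confirm the rest of the scene is undisturbed.

```bash
python3 - <<'E'
from h import *
import pickle
c=cam("top");o=pickle.load(open("top0.pkl","rb"))
f=lambda k:cv2.resize(np.ascontiguousarray(k["pixels"][90:290,200:470,::-1]),(400,296))
I,_,_=up(c,.175,AX)
im=np.zeros((600,800,3),np.uint8);im[:296,:400]=f(o);im[:296,400:]=f(c);im[300:600,:300]=cv2.resize(I,(300,300))[...,None];cv2.imwrite("pics/f.png",im)
E
```

```text
(no output)
```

View pics/f.png

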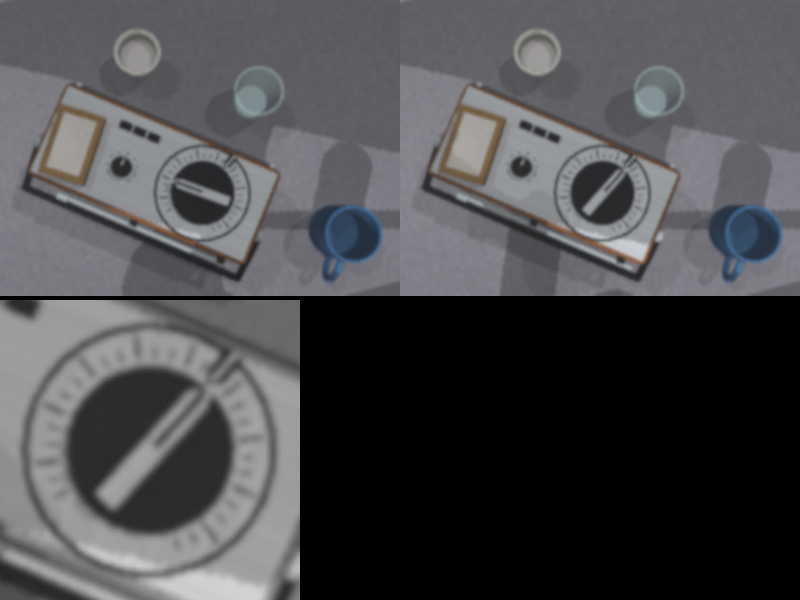

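The pointer line and the marker's white line are collinear (panel at lower left). In the before and after views, the radio, cards, knob, pot, tumbler and mug all stand where they were. I'm handing it in.

```bash
python3 -c "
from workcell import bot
print(bot.finish_job())"
```

```text
the job is handed in; nothing more can be done
None
```

I tuned the dial and handed the job in at about 18 s of robot time. The shut fingertips pushed the bar from its side only, about 112° clockwise in two goes, and I then moved the arm well clear.

- **Alignment:** in the last top view the pointer stands at about -42.5° (line -42.6°, bar fit -42.4°) and the marker's line at -42.0°. The 0.5° difference is about what I can measure.
- **Surroundings:** in before and after views, the radio, marker, volume knob, cards, pot, tumbler and mug look unmoved. The highest wrist force I saw was about 3.5 N. The plate fit from the last depth image differs slightly from the first, by about 0.5° and 0.7 mm. I put that down to depth noise.
- **TCP height:** the reported TCP height disagreed with the cameras. The finger ends were about 35 mm higher than reported, so my first sweep passed above the bar without touching it. I corrected for this using the depth image.
- **Marker angle:** my first estimates of -38° to -39° were off, because the ring and tick marks biased them. Reading the white line directly gave -42°.
- **Pictures:** I viewed 12, two over the budget of 10.

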